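# Hang the soak basket in the wash tank's rim saddle

### The job

Hang the small wire basket, with the worn brake shoe in it, inside the empty wash tank for its soak: hook its bent lip over the tank wall nearest the robot, in the clamp-on saddle on that rim, so that the hook sits fully home between the saddle's two ears, and let go. The last mechanic left the saddle somewhere along the rim and it is only lightly clamped, so feel for it gently: do not shove it along, do not force or drop the basket, keep the shoe in the basket, and leave everything else where it lies.

Things in the scene. Friction and masses are not known exactly. Their poses are not given: they have to be found in the camera images.
- tank: Stainless wash tank screwed to the counter, dry: open box 200 mm (its x) by 360 mm (its y) by 125 mm high, walls and floor 4 mm. Origin: centre of its underside; x points away from the robot. The near wall (middle at x = -98 mm) runs along y. A dark steel saddle is clamped astride its rim; its place is not measured: its middle lies anywhere from y = -60 to +60 mm.
- rim_mid (a point): Top of the tank's near wall, middle of its 4 mm thickness and of its length, 125 mm up; axes as the tank's, rim level along y. The saddle on this rim is 50 mm long along y and symmetric, its ends square. Over its middle a black pad, the seat, 9 mm across the wall, lies 6 mm above the rim. The saddle's clamp slips along the rim if pushed with more than about 15 N.
- rim_left (a point): Point on the near rim 112 mm to +y of rim_mid. The rim is always bare here. The saddle's two ears: one at each end of the saddle, 7.5 mm thick along y, 9 mm across the wall, tops 20 mm above the rim; 35 mm clear between them, inner top edges chamfered to a mouth 43 mm wide.
- rim_right (a point): Point on the near rim 112 mm to -y of rim_mid. The rim is always bare here. The saddle's cheeks are 2.5 mm thick on each side of the wall; its thumbscrew sits low on the outside, 27 mm and more below the rim. Ear ends and cheek ends are flush.
- basket: Hook-on wire soak basket, 0.22 to 0.45 kg, loose on the counter, 70 mm (x) by 90 mm (y), sides 45 mm high. Origin: centre of its underside. At its -x side a flat strap rises, bends over to -x and comes down as the lip. Hung with its x along the tank's x, the basket is inside and the lip outside the near wall; home in the saddle its underside is 36 mm above the counter.
- hook (a point): Centre of the underside of the hook's bend (basket x -46.5, y 0, z 95 mm), axes as the basket's. Strap, bend and lip are 30 mm wide (y), 4 mm thick; gap inside the hook 15 mm (x), lip reaching 27 mm below the bend's underside, its end flared outward 4 mm. With the hook home this point lies on the seat, 131 mm above the counter.
- grip (a point): Centre of the black plastic grip: 18 mm thick (x), 46 mm wide (y), 44 mm tall, on a neck above the bend, 44 mm above the hook point. Pinch it across its 18 mm thickness, from above. Axes as the basket's.
- shoe: Worn black brake shoe lying loose in the basket, curved rubber pad about 50 mm long, 20 mm high, with a short steel stud; origin under the pad's middle.
- ratchet: Chrome socket ratchet, 165 mm long, lying on the counter near the basket, leave alone. Origin under its middle.
- lever: Steel tire lever, 135 mm long, 16 mm wide, lying on the counter near the basket, leave alone. Origin under its middle.
- axle: Steel quick-release axle, 115 mm long, 18 mm thick, lying on the tank's floor, leave alone.
- handrim: Aluminium handrim segment, a bent tube 19 mm thick and 210 mm long, beyond the basket, leave alone.
- castor: Small black castor wheel lying flat, 75 mm across, 30 mm high, beyond the tank, leave alone.
- jar: Glass jar with a steel lid, 58 mm across, 75 mm high, beyond the tank, leave alone. Origin: centre of its underside.
Mind the look-alikes: they are no part of the job. Several things have the shape of the shoe; the one meant has the colours described above.

How it is judged:
By the outcome, as a careful person would: the job done as asked, in the order asked, and still so for the second after the job is handed in, with the robot touching nothing.
It also fails if it takes over 58 s, if anything falls off the work surface, if the arm or the gripper's body presses on something with over 40 N, if the wrist force passes 120 N, or if a joint passes its speed limit or range.

### The arm

A 7-joint arm with a two-finger parallel gripper is mounted at the origin on the work surface. World frame = base frame: x ahead of the robot, y to its left, z up, the work surface at z = 0. Lengths are in m, angles in rad, forces in N, time in s.
With the tool pointing down it reaches from about 0.425 to 0.925 m from the base axis. Payload 6.8 kg.
Tool frame: the origin (TCP) lies midway between the tips of the shut fingers; the grasp point (between the pads) lies r.grip_point_offset behind it (r.grip_point_offset is the distance from the TCP to the grasp point, in m); z points along the fingers, y is the direction in which the jaws open and shut (so a half turn about z gives the same grasp; the last joint's range is limited). The gripper opens to 85 mm and grips with 20 to 120 N. Pads are 22 mm wide; open, the fingers measure 114 mm over their backs; the gripper's body (76 mm by 85 mm) begins 54 mm behind the grasp point. The pads swing forward as they close: fully open they stand 13 mm farther back than shut.
Start: joints at [-0.108, 0.477, 0.022, 1.555, -0.011, 1.109, -0.083], TCP at [0.675, 0, 0.231] pointing down, gripper open.
Joint ranges: [-2.96, 2.96], [-0.34, 2.1], [-1.41, 1.46], [0.24, 2.44], [-1.37, 4.51], [0.17, 1.92], [-2.96, 2.96]. Speed limits (rad/s): [2.39, 2.39, 3.14, 3.14, 3.14, 3.14, 3.14].

### API

Orientations are given as a rotation vector (axis times angle).
In Python, from bench import r gives the robot as it stands. The module is installed in compiled form; this text tells all that it offers.
- The arm moves only by the tool play_rows, never from a script. Its argument "deltas" is a list of rows, each a list of 3 entries, a list of its own where there are three numbers: the finger opening in mm, from 0 to 85.4, then the shift along the tool's x, y, z in mm, then the turn, a rotation vector about the tool's x, y, z in rad. A call has 1 to 8 rows; each row is the pose to reach, as a shift and turn from the pose measured when the call began, along the tool's axes at that moment; what a row does not reach only later rows make up. A row lasts 1/8 s, in which the tool goes at most 62.5 mm and 10.7 degrees, less where a joint would pass 70% of its speed; a pose out of reach is approached as far as the arm can. A call with a gripper value outside its range is refused whole. The fingers move at their own pace and stop on an object; "squeeze" is the grip in N (left out, the last holds). Time passes only in rows, so rows that repeat a pose let the fingers close. It gives the time, the measured TCP pose, the force and the opening at its end, in the units of the state.
- r.get_obs(): the state, without advancing time (a new reading comes with each control period).
- r.grab_frame(name): name is "scene" or "side" or "wrist"; returns (picture, depth): 384x512x3 uint8, red, green, blue; 384x512 float32, m along the optical axis (not along the pixel's ray), 0 where there is no reading.
- r.camera_model(name): a dict with "mtx" (3x3 intrinsics, pixels), "rvec" (rotation vector, rad) and "tvec" (3), from world to camera coordinates, as OpenCV has them; the wrist camera has in their place "T_tool_cam" (4x4, takes a point from camera to tool coordinates, whose origin is the TCP and whose axes are the flange's). Camera axes: x right, y down, z forward; pixel columns grow to the right and rows downward; lengths in m; the calibration is good to about 2 mm. A picture is of the moment at which its call begins: read the wrist's pose just before it. camera_model takes no time and is no camera call.
- r.hand_in(): hands the job in, once; it reports no verdict.
The state is a dict: "clock": time; "joints": joint angles; "qvel": joint speeds; "tau": joint torques, N m; "tcp_pos": TCP position; "orientation": TCP orientation; "contact_force": force on the tool from outside, world axes, zero at the start; "moment": the same for the moment, N m; "grip_width": finger opening in m.
Only numpy, scipy, OpenCV 4.12 (cv2) and the standard library are available. Lean on these libraries where they do the work, as an engineer would, in place of code of your own. Each camera call takes 0.05 s, during which the arm holds its last target. There are 200 camera calls.

## Working session

There is one attempt and no reset: what is moved stays moved. The work goes in short steps, Python scripts to look and compute and a tool call to move; the robot and the scene stay as the last step left them, time stands still between calls to the robot, and variables do not carry over. Pictures are saved under pics/ and viewed, about 8 in all and at most 12, crops included, and the job is handed in when it is done.

Besides the shell and the picture viewer there is one more tool, called after "Request:" by a JSON object that holds its "fn" and its "kwargs", one argument or row to a line. play_rows: Moves the arm, as the interface text tells. Its arguments: {"type":"object","properties":{"deltas":{"type":"array"},"squeeze":{"type":"number"}},"required":["deltas"]}

```bash
mkdir -p pics
cat > h.py <<'E'
import numpy as np, cv2
from bench import r
from scipy.spatial.transform import Rotation as R
def T(name,obs=None):
    m=r.camera_model(name); K=np.array(m["mtx"])
    if "rvec" in m:
        M=np.eye(4);M[:3,:3]=cv2.Rodrigues(np.array(m["rvec"],float))[0];M[:3,3]=np.ravel(m["tvec"]);W=np.linalg.inv(M)
    else:
        o=obs or r.get_obs();B=np.eye(4);B[:3,:3]=R.from_rotvec(o["orientation"]).as_matrix();B[:3,3]=o["tcp_pos"];W=B@np.array(m["T_tool_cam"])
    return K,W
def cloud(name,d,obs=None):
    K,W=T(name,obs);v,u=np.indices(d.shape)
    c=np.stack([(u-K[0,2])/K[0,0]*d,(v-K[1,2])/K[1,1]*d,d],-1)
    P=c@W[:3,:3].T+W[:3,3];P[d<=0]=np.nan
    return P
def ray(name,uv,z,obs=None):
    K,W=T(name,obs);uv=np.atleast_2d(uv).astype(float)
    c=np.c_[(uv[:,0]-K[0,2])/K[0,0],(uv[:,1]-K[1,2])/K[1,1],np.ones(len(uv))]@W[:3,:3].T
    o=W[:3,3];return o+c*((z-o[2])/c[:,2])[:,None]
def save(n,im): cv2.imwrite("pics/"+n,cv2.cvtColor(im,cv2.COLOR_RGB2BGR))
E
python3 - <<'E'
from h import *
o=r.get_obs();print(o,r.grip_point_offset)
for n in("scene","side","wrist"):
    im,d=r.grab_frame(n);np.savez(n+"0.npz",im=im,d=d,p=o["tcp_pos"],q=o["orientation"])
    save(n+"0.png",im);K,W=T(n);print(n,K[0,0],W.round(3).tolist())
E
```

```text
{'clock': 0.0, 'joints': array([-0.10809176,  0.47781779,  0.02229961,  1.5564548 , -0.0114701 ,
        1.10930174, -0.08312435]), 'qvel': array([-0.00162299, -0.00020861, -0.00027954, -0.00024614, -0.00052535,
        0.00019991,  0.0004636 ]), 'tau': array([-5.45967814e-04, -5.96443820e+01,  1.60769675e+00, -2.81194621e+01,
        1.24063640e-02,  9.39900521e-03,  2.20753498e-05]), 'tcp_pos': array([ 6.74403238e-01, -4.66954428e-06,  2.30311679e-01]), 'orientation': array([-2.22054822e+00, -2.22063252e+00,  2.21505438e-03]), 'contact_force': array([ 0.94657168, -0.58299534,  0.86158673]), 'moment': array([0.04917668, 0.01573464, 0.02853075]), 'grip_width': 0.08540697028490599} 0.0187
scene 434.62703704503616 [[0.137, 0.815, -0.563, 1.166], [0.99, -0.106, 0.088, -0.081], [0.012, -0.57, -0.822, 0.908], [0.0, 0.0, 0.0, 1.0]]
side 467.7717646203569 [[-0.846, -0.288, 0.449, 0.104], [-0.533, 0.474, -0.7, 0.815], [-0.012, -0.832, -0.555, 0.741], [0.0, 0.0, 0.0, 1.0]]
wrist 301.0512435399685 [[1.0, 0.0, -0.003, 0.676], [-0.0, -0.961, -0.275, 0.069], [-0.003, 0.275, -0.961, 0.373], [0.0, 0.0, 0.0, 1.0]]
```

View pics/scene0.png

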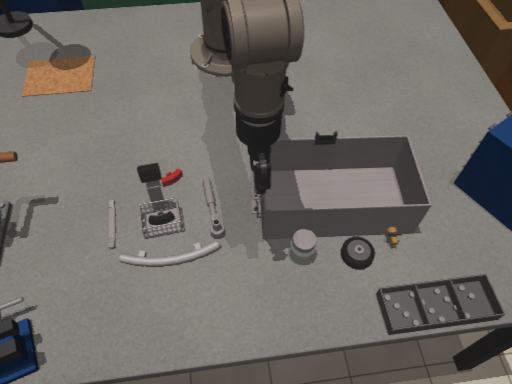

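View pics/side0.png

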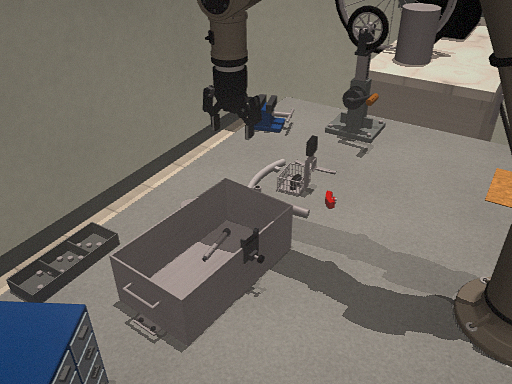

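Scene: the basket with the black shoe is at about (162,215) and its grip at (149,172). The tank is at (340,185), with the dark saddle at (326,138). A red shoe look-alike lies outside the basket at (172,177). It isn't the one meant, because the black one is in the basket. Next I'll measure.

Run:
```python
from h import *
f=np.load("scene0.npz");im,d=f["im"],f["d"];P=cloud("scene",d)
g=np.load("side0.npz");im2,d2=g["im"],g["d"];Q=cloud("side",d2)
def st(n,p):print(n,len(p),p.mean(0).round(4),p.min(0).round(4),p.max(0).round(4))
# grip region
for nm,C,I,box in(("scene",P,im,(120,200,150,240)),("side",Q,im2,(270,330,125,205))):
    x0,x1,y0,y1=box;c=C[y0:y1,x0:x1].reshape(-1,3);col=I[y0:y1,x0:x1].reshape(-1,3)
    k=(c[:,2]>.115)&(c[:,2]<.2);p=c[k];st(nm+" grip",p)
    t=p[p[:,2]>p[:,2].max()-.01];st(" top",t)
    print(cv2.minAreaRect((t[:,:2]*1000).astype(np.float32)),col[k].mean(0))
    b=c[(c[:,2]>.03)&(c[:,2]<.06)];st(" basket rim",b);print(cv2.minAreaRect((b[:,:2]*1000).astype(np.float32)))
# tank rim
for nm,C in(("scene",P),("side",Q)):
    p=C.reshape(-1,3);k=(p[:,2]>.119)&(p[:,2]<.131)&(p[:,1]>-.05)&(p[:,1]<.6)&(p[:,0]>.4)&(p[:,0]<.95);p=p[k];st(nm+" rim",p)
    print(cv2.minAreaRect((p[:,:2]*1000).astype(np.float32)))
    s=C.reshape(-1,3);s=s[(s[:,2]>.132)&(s[:,2]<.15)&(s[:,1]>0.02)&(s[:,1]<.6)&(s[:,0]>.45)&(s[:,0]<.95)];st(" saddle",s) if len(s) else 0
a=cv2.resize(im[120:250,95:245],None,fx=4,fy=4,interpolation=2);
b=cv2.resize(im[110:180,240:430],None,fx=600/190,fy=600/190,interpolation=2)
b=cv2.copyMakeBorder(b,0,0,0,0,0)
save("crop1.png",np.vstack([a[:,:600],b[:, :600]])[:800])
print(a.shape,b.shape)
```

```text
scene grip 371 [ 0.5749 -0.2195  0.1468] [ 0.5599 -0.2423  0.1157] [ 0.5811 -0.1974  0.1637]
 top 163 [ 0.5717 -0.22    0.1595] [ 0.5599 -0.2421  0.1538] [ 0.5802 -0.1976  0.1637]
((569.8561401367188, -220.18850708007812), (19.969528198242188, 44.8413200378418), 4.109222412109375) [43.33423181 41.12398922 39.79245283]
 basket rim 304 [ 0.6096 -0.2184  0.044 ] [ 0.5776 -0.2632  0.0301] [ 0.6559 -0.1688  0.0599]
((615.4869995117188, -216.21957397460938), (74.86038208007812, 90.29841613769531), 5.691809177398682)
side grip 272 [ 0.5547 -0.1401  0.1383] [ 0.5003 -0.2419  0.1152] [0.5777 0.0375 0.1639]
 top 68 [ 0.5669 -0.2157  0.1596] [ 0.5585 -0.2419  0.154 ] [ 0.5767 -0.1957  0.1639]
((567.7463989257812, -218.55099487304688), (17.06599235534668, 45.97458267211914), 5.088608741760254) [57.08088235 53.22794118 50.76470588]
 basket rim 186 [ 0.6114 -0.2141  0.0414] [ 0.574  -0.2637  0.03  ] [ 0.6536 -0.1664  0.0582]
((612.6171875, -216.9099578857422), (76.76710510253906, 97.60807800292969), 4.068729877471924)
scene rim 1347 [0.6253 0.2793 0.124 ] [0.4958 0.0167 0.119 ] [0.7234 0.5773 0.131 ]
((615.2007446289062, 303.16241455078125), (558.120849609375, 205.91624450683594), 84.81742095947266)
 saddle 333 [0.6157 0.4904 0.1402] [0.5012 0.1676 0.132 ] [0.6826 0.5741 0.1498]
side rim 1612 [0.5988 0.2552 0.1238] [0.491  0.0154 0.119 ] [0.7216 0.5993 0.131 ]
((614.7706298828125, 306.96282958984375), (571.7947387695312, 205.7647247314453), 85.067626953125)
 saddle 411 [0.5566 0.4902 0.1396] [0.5008 0.1664 0.132 ] [0.596  0.5999 0.1498]
(520, 600, 3) (221, 600, 3)
```

Run:
```python
from h import *
for n in("scene","side"):
    f=np.load(n+"0.npz");im,d=f["im"],f["d"];C=cloud(n,d)
    p=C.reshape(-1,3);col=im.reshape(-1,3).astype(int)
    k=(p[:,2]>.120)&(p[:,2]<.129)&(p[:,1]>-.05)&(p[:,1]<.41)&(p[:,0]>.45)&(p[:,0]<.95)
    q=p[k];rc=cv2.minAreaRect((q[:,:2]*1000).astype(np.float32));print(n,rc,cv2.boxPoints(rc).round(1).tolist())
    m=q[(q[:,0]<.56)&(q[:,1]>.06)&(q[:,1]<.33)]
    l=cv2.fitLine((m[:,:2]*1000).astype(np.float32),cv2.DIST_HUBER,0,.01,.01).ravel();print(" line near ang",np.degrees(np.arctan2(l[1],l[0])),l,len(m),m[:,2].mean())
    s=(p[:,2]>.130)&(p[:,2]<.152)&(p[:,1]>.05)&(p[:,1]<.35)&(p[:,0]>.48)&(p[:,0]<.56)
    s2=p[s];print(" saddle",len(s2),s2.min(0),s2.max(0),s2.mean(0))
    t=s2[s2[:,2]>.139];print(" ears",np.sort(t[:,1]).round(4)[::4],t[:,0].mean())
```

```text
scene ((606.3207397460938, 205.25784301757812), (361.50787353515625, 205.91624450683594), 84.81742095947266) [[487.5, 34.5], [692.5, 15.899999618530273], [725.2000122070312, 376.0], [520.0999755859375, 394.6000061035156]]
 line near ang 84.88859 [8.9092657e-02 9.9602336e-01 5.1053677e+02 2.0420618e+02] 286 0.12401479260034926
 saddle 82 [0.50115091 0.16736382 0.1301112 ] [0.51534041 0.21696699 0.14660375] [0.50900935 0.19165827 0.13649663]
 ears [0.1676 0.1683 0.1698 0.1731 0.2111 0.2139 0.2152 0.217 ] 0.5084359977761194
side ((605.8734130859375, 203.58401489257812), (364.50042724609375, 205.73146057128906), 84.99525451660156) [[487.5, 31.0], [692.4000244140625, 13.100000381469727], [724.2000122070312, 376.20001220703125], [519.2999877929688, 394.1000061035156]]
 line near ang 84.8624 [8.9547880e-02 9.9598253e-01 5.0739896e+02 2.0914307e+02] 328 0.12412858832706926
 saddle 117 [0.50077112 0.16638519 0.13003024] [0.51295574 0.21811754 0.14669878] [0.50639331 0.19110337 0.13628443]
 ears [0.1664 0.1684 0.1694 0.1718 0.173  0.1748 0.2135 0.2156 0.2162 0.2168] 0.5066807253678686
```

View pics/crop1.png

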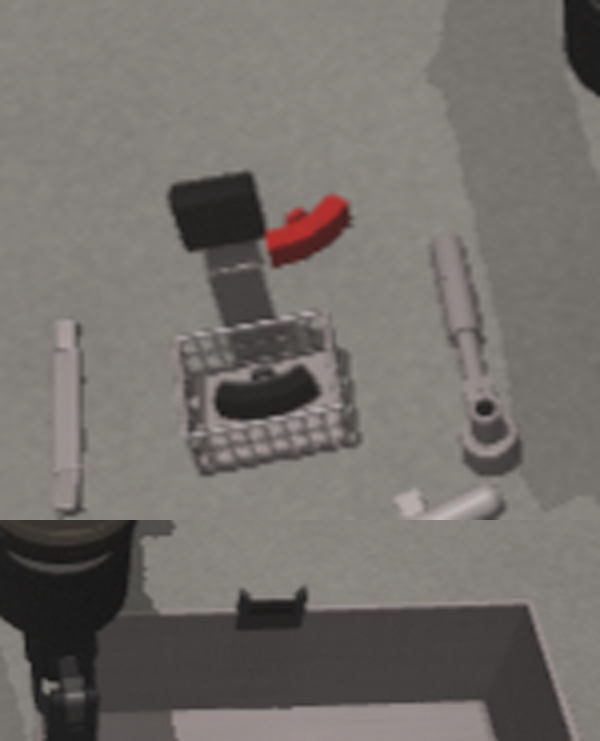

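Crop: the black shoe is in the basket at (265,392), the red look-alike is outside it at (310,230), and the saddle shows two ears at (272,608). I'll move above the grip, turned +4.6° about world z.

Request:
{"fn": "play_rows", "kwargs": {
  "deltas": [
    [85, [-50, -24, 0], [0, 0, -0.02]],
    [85, [-100, -48, 0], [0, 0, -0.04]],
    [85, [-150, -72, 0], [0, 0, -0.06]],
    [85, [-195, -94, 0], [0, 0, -0.08]],
    [85, [-219, -105, 0], [0, 0, -0.08]],
    [85, [-219, -105, 0], [0, 0, -0.08]],
    [85, [-219, -105, 0], [0, 0, -0.08]]
  ],
  "squeeze": 50
}}

```text
clock: 1.02
tcp_pos: [0.5701, -0.2176, 0.2305]
orientation: [-2.128, -2.309, 0.001]
contact_force: [0.9, 1.1, -0.5]
grip_width: 0.0853
```

Run:
```python
from h import *
o=r.get_obs();im,d=r.grab_frame("wrist");save("wrist1.png",im)
C=cloud("wrist",d,o).reshape(-1,3)
print(o["tcp_pos"],o["orientation"])
m=(C[:,2]>.15)&(C[:,2]<.17)&(abs(C[:,0]-.57)<.04)&(abs(C[:,1]+.22)<.04)
p=C[m];print(len(p),p.mean(0),p.min(0),p.max(0));print(cv2.minAreaRect((p[:,:2]*1000).astype(np.float32)))
```

```text
[ 0.57007147 -0.21759251  0.23053096] [-2.12818832e+00 -2.30879912e+00  5.04664658e-04]
1407 [ 0.56903479 -0.22025848  0.15974473] [ 0.55838307 -0.24493371  0.1503592 ] [ 0.57972003 -0.19918059  0.16250446]
((568.998046875, -222.0874786376953), (18.51567268371582, 45.42060089111328), 5.112462043762207)
```

View pics/wrist1.png

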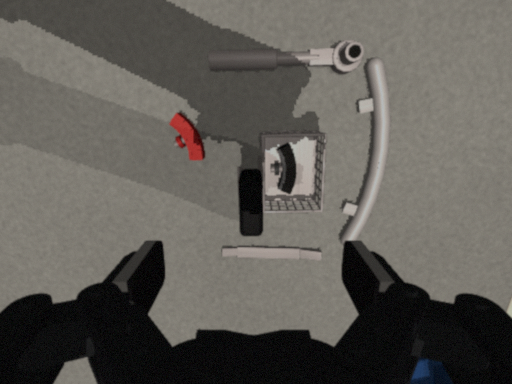

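The wrist view shows the grip at (251,200) between the open fingers, with the basket and black shoe at (290,168). I'll descend and grasp.

Request:
{"fn": "play_rows", "kwargs": {
  "deltas": [
    [85, [-3, -1, 30], [0, 0, 0]],
    [85, [-3, -1, 60], [0, 0, 0]],
    [85, [-3, -1, 85], [0, 0, 0]],
    [85, [-3, -1, 100], [0, 0, 0]],
    [85, [-3, -1, 106], [0, 0, 0]],
    [85, [-3, -1, 106], [0, 0, 0]],
    [10, [-3, -1, 106], [0, 0, 0]],
    [10, [-3, -1, 106], [0, 0, 0]]
  ],
  "squeeze": 50
}}

```text
clock: 2.08
tcp_pos: [0.5699, -0.2203, 0.1254]
orientation: [-2.128, -2.311, -0.001]
contact_force: [0.9, 0.3, 0.1]
grip_width: 0.0513
```

Request:
{"fn": "play_rows", "kwargs": {
  "deltas": [
    [10, [0, 0, 0], [0, 0, 0]],
    [10, [0, 0, 0], [0, 0, 0]],
    [10, [0, 0, 0], [0, 0, 0]],
    [10, [0, 0, 0], [0, 0, 0]]
  ],
  "squeeze": 60
}}

```text
clock: 2.58
tcp_pos: [0.5697, -0.2206, 0.1254]
orientation: [-2.128, -2.31, -0.0]
contact_force: [-2.3, -0.3, 1.7]
grip_width: 0.0171
```

Request:
{"fn": "play_rows", "kwargs": {
  "deltas": [
    [10, [0, 0, -5], [0, 0, 0]],
    [10, [0, 0, -15], [0, 0, 0]],
    [10, [0, 0, -35], [0, 0, 0]],
    [10, [0, 0, -65], [0, 0, 0]],
    [10, [0, 0, -95], [0, 0, 0]],
    [10, [0, 0, -125], [0, 0, 0]],
    [10, [0, 0, -150], [0, 0, 0]],
    [10, [0, 0, -165], [0, 0, 0]]
  ]
}}

```text
clock: 3.58
tcp_pos: [0.5701, -0.2206, 0.2922]
orientation: [2.128, 2.31, 0.002]
contact_force: [-0.3, -1.0, -4.5]
grip_width: 0.0175
```

Request:
{"fn": "play_rows", "kwargs": {
  "deltas": [
    [10, [0, 0, 0], [0, 0, 0]],
    [10, [0, 0, 0], [0, 0, 0]],
    [10, [0, 0, 0], [0, 0, 0]]
  ]
}}

```text
clock: 3.95
tcp_pos: [0.5695, -0.2204, 0.2909]
orientation: [-2.128, -2.31, -0.0]
contact_force: [0.5, 0.8, -2.7]
grip_width: 0.0174
```

Run:
```python
from h import *
o=r.get_obs();print(o["tcp_pos"],o["orientation"],o["contact_force"],o["moment"])
B=R.from_rotvec(o["orientation"]).as_matrix()
A=r.grab_frame("wrist");S=r.grab_frame("side")
save("lift.png",np.hstack([cv2.resize(A[0],(400,300)),cv2.resize(S[0],(400,300))]))
np.savez("lift.npz",a=A[0],ad=A[1],s=S[0],sd=S[1],p=o["tcp_pos"],q=o["orientation"])
```

```text
[ 0.56946682 -0.22038987  0.29093477] [-2.12793564e+00 -2.31011686e+00 -4.92004250e-05] [ 0.53498525  0.81613325 -2.65753182] [0.02207317 0.14955856 0.00642559]
```

View pics/lift.png

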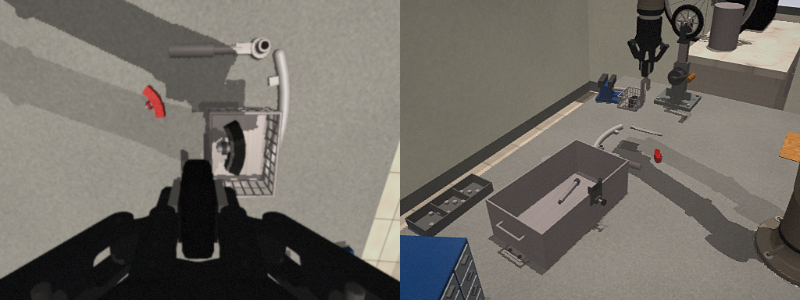

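Basket held level and the shoe is still in it at (235,148) in the wrist half. I'll carry it over to the saddle smoothly.

Request:
{"fn": "play_rows", "kwargs": {
  "deltas": [
    [10, [8, -1, 0], [0, 0, 0]],
    [10, [24, -2, 0], [0, 0, 0]],
    [10, [50, -3, 0], [0, 0, 0]],
    [10, [80, -5, 0], [0, 0, 0]],
    [10, [110, -8, 0], [0, 0, 0]],
    [10, [140, -10, 0], [0, 0, 0]],
    [10, [170, -12, 0], [0, 0, 0]],
    [10, [200, -14, 0], [0, 0, 0]]
  ]
}}

```text
clock: 5.05
tcp_pos: [0.5386, -0.0199, 0.2915]
orientation: [-2.127, -2.312, -0.001]
contact_force: [-0.2, -0.7, -3.0]
grip_width: 0.0174
```

Request:
{"fn": "play_rows", "kwargs": {
  "deltas": [
    [10, [30, -2, 0], [0, 0, 0.02]],
    [10, [60, -4, 0], [0, 0, 0.05]],
    [10, [90, -6, 0], [0, 0, 0.08]],
    [10, [120, -8, 0], [0, 0, 0.11]],
    [10, [145, -10, 0], [0, 0, 0.14]],
    [10, [165, -12, 0], [0, 0, 0.16]],
    [10, [175, -14, 0], [0, 0, 0.17]],
    [10, [178, -14, 0], [0, 0, 0.17]]
  ]
}}

```text
clock: 6.05
tcp_pos: [0.5093, 0.157, 0.2917]
orientation: [-2.313, -2.125, -0.001]
contact_force: [0.3, -0.1, -4.1]
grip_width: 0.0175
```

Run:
```python
from h import *
o=r.get_obs();print(o["clock"],o["tcp_pos"],o["orientation"],o["contact_force"],o["moment"])
A=r.grab_frame("wrist");S=r.grab_frame("side");G=r.grab_frame("scene")
np.savez("ov.npz",a=A[0],ad=A[1],s=S[0],sd=S[1],g=G[0],gd=G[1],p=o["tcp_pos"],q=o["orientation"])
s=cv2.resize(S[0][150:330,160:340],(400,400));g=cv2.resize(G[0][60:240,230:410],(400,400))
save("ov.png",np.vstack([np.hstack([s,g])]));save("ovw.png",A[0])
```

```text
6.05 [0.50927023 0.15701855 0.29170127] [-2.31346707e+00 -2.12481880e+00 -9.92473879e-04] [ 0.27674142 -0.07677781 -4.11644707] [0.01363028 0.09572338 0.01788939]
```

View pics/ov.png

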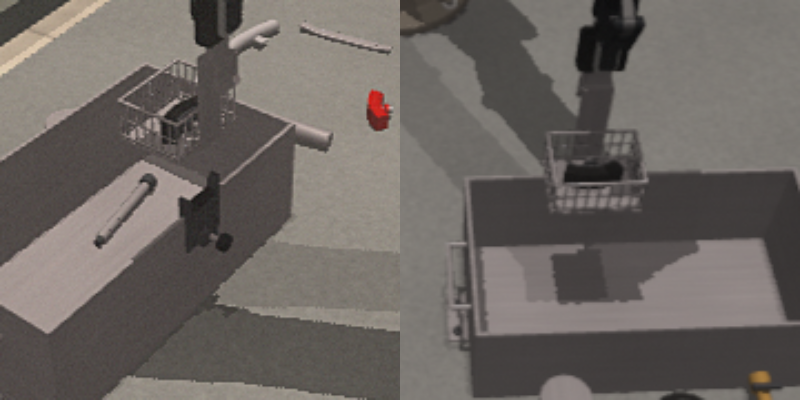

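View pics/ovw.png

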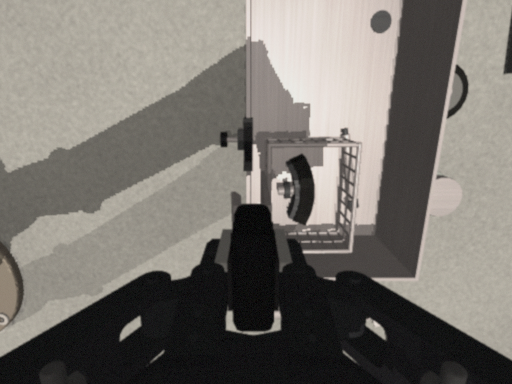

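Scene and side: the basket is over the tank, short of the saddle in y. The wrist view shows the saddle at (247,145) and the near rim along column ~250. I'll measure the offset from hook to saddle.

Run:
```python
from h import *
f=np.load("ov.npz");o=dict(tcp_pos=f["p"],orientation=f["q"])
B=R.from_rotvec(o["orientation"]).as_matrix();print("yaw",np.degrees(np.arctan2(B[1,1],B[0,1])))
# frame u: a=along world-x rotated by tank yaw, b= along wall, relative to TCP
t=np.radians(-5.1);ax=np.array([np.cos(t),np.sin(t)]);ay=np.array([-np.sin(t),np.cos(t)])
def rel(p): q=p[:,:2]-f["p"][:2];return np.c_[q@ax,q@ay]*1000
def st(n,q):print(n,len(q),"med",np.median(q,0).round(1),"2/98%",np.percentile(q,[2,98],axis=0).round(1).tolist())
for n,k in(("wrist","a"),("side","s"),("scene","g")):
    P=cloud(n,f[k+"d"],o).reshape(-1,3);Q=rel(P);z=P[:,2]
    near=(abs(Q[:,0])<25)
    m=near&(z>.119)&(z<.129)&(Q[:,1]>-100)&(Q[:,1]<150);m1=m&((Q[:,1]>70)|(Q[:,1]<0))
    if m1.sum()>5:
        st(n+" rim",Q[m1]);v=Q[m1].astype(np.float32);l=cv2.fitLine(v,cv2.DIST_HUBER,0,.01,.01).ravel();print("   slope deg",np.degrees(np.arctan(l[0]/l[1])),"x at b=35:",l[2]+l[0]/l[1]*(35-l[3]))
    m=near&(z>.135)&(z<.15)&(Q[:,1]>-20)&(Q[:,1]<80)
    if m.sum()>5: st(n+" ears",Q[m]);print(np.sort(Q[m][:,1]).round(1)[::max(1,m.sum()//14)])
    m=near&(z>.225)&(z<.272)&(abs(Q[:,1])<40)
    if m.sum()>5: st(n+" hook",Q[m]);print("  z",np.percentile(z[m],[2,50,98]))
    m=(abs(Q[:,1])<70)&(Q[:,0]>0)&(Q[:,0]<100)&(z>.15)&(z<.22)
    for lo in(.16,.17,.18,.19,.2,.21):
        mm=m&(z>lo)&(z<lo+.01);
        if mm.sum()>20:st(n+" bask z%.2f"%lo,Q[mm])
```

```text
yaw -4.867759021551606
wrist rim 473 med [-4.3 98.7] 2/98% [[-6.4, -28.3], [-3.2, 147.9]]
   slope deg 0.32512814 x at b=35: -4.848117
wrist ears 160 med [-4.9 15.8] 2/98% [[-8.9, 8.6], [-1.0, 58.2]]
[ 8.5  9.6 10.7 11.7 12.6 13.8 14.7 15.7 51.4 52.5 53.5 54.5 55.5 57.3
 58.2]
wrist hook 389 med [-6.6 12.8] 2/98% [[-14.3, -7.5], [11.8, 13.5]]
  z [0.22628162 0.2495508  0.26634106]
wrist bask z0.16 3776 med [57.8  0.9] 2/98% [[18.0, -43.0], [78.4, 34.6]]
wrist bask z0.17 1159 med [50.1  4.5] 2/98% [[7.3, -45.2], [80.5, 43.2]]
wrist bask z0.18 1621 med [41.2  0.1] 2/98% [[23.6, -44.0], [79.4, 32.3]]
wrist bask z0.19 641 med [70.   7.3] 2/98% [[10.8, -45.0], [80.7, 43.2]]
wrist bask z0.20 476 med [77.2  1.8] 2/98% [[7.4, -45.2], [81.5, 43.6]]
wrist bask z0.21 1057 med [58.6 25. ] 2/98% [[11.3, -45.6], [81.1, 43.7]]
side rim 235 med [-6.  73.9] 2/98% [[-8.3, -93.6], [-2.6, 147.4]]
   slope deg -0.097348176 x at b=35: -5.974956
side ears 54 med [-6.1 16.8] 2/98% [[-10.0, 10.7], [0.3, 60.5]]
[ 9.4 11.2 12.  13.3 14.1 14.4 15.1 15.5 16.4 17.  17.7 55.2 57.  58.2
 58.6 59.  59.3 60.4]
side h
[... 482 characters left out ...]
.1 14. ] 2/98% [[6.7, -44.2], [80.7, 45.1]]
scene rim 161 med [-3.  80.1] 2/98% [[-7.0, -95.8], [-0.4, 147.0]]
   slope deg -0.21417855 x at b=35: -3.2241113
scene hook 285 med [11.1 -2.9] 2/98% [[-8.3, -16.3], [14.0, 13.0]]
  z [0.22625954 0.25275072 0.26985377]
scene bask z0.16 318 med [61.1  0.6] 2/98% [[12.6, -45.3], [81.9, 41.3]]
scene bask z0.17 340 med [51.5 -1.2] 2/98% [[10.5, -45.2], [83.0, 43.0]]
scene bask z0.18 290 med [44.6 -0.4] 2/98% [[11.0, -44.9], [82.1, 42.9]]
scene bask z0.19 213 med [41.7 -1.7] 2/98% [[10.6, -45.2], [82.3, 43.3]]
scene bask z0.20 142 med [23.3  0.9] 2/98% [[9.9, -45.4], [82.7, 43.3]]
scene bask z0.21 180 med [31.9 -1.7] 2/98% [[10.7, -46.0], [83.0, 43.5]]
```

Request:
{"fn": "play_rows", "kwargs": {
  "deltas": [
    [10, [6, -1, 0], [0, 0, 0]],
    [10, [16, -3, 0], [0, 0, 0]],
    [10, [26, -4, 0], [0, 0, 0]],
    [10, [32, -4.7, 0], [0, 0, 0.003]],
    [10, [34.5, -4.7, 0], [0, 0, 0.003]],
    [10, [34.5, -4.7, 0], [0, 0, 0.003]],
    [10, [34.5, -4.7, 0], [0, 0, 0.003]]
  ]
}}

```text
clock: 7.08
tcp_pos: [0.5083, 0.19, 0.2916]
orientation: [2.32, 2.118, 0.001]
contact_force: [-0.0, -1.0, -3.4]
grip_width: 0.0173
```

Request:
{"fn": "play_rows", "kwargs": {
  "deltas": [
    [10, [0, 0, 8], [0, 0, 0]],
    [10, [0, 0, 22], [0, 0, 0]],
    [10, [0, 0, 40], [0, 0, 0]],
    [10, [0, 0, 58], [0, 0, 0]],
    [10, [0, 0, 72], [0, 0, 0]],
    [10, [0, 0, 80], [0, 0, 0]],
    [10, [0, 0, 82], [0, 0, 0]],
    [10, [0, 0, 82], [0, 0, 0]]
  ]
}}

```text
clock: 8.07
tcp_pos: [0.5087, 0.1901, 0.21]
orientation: [2.32, 2.118, 0.001]
contact_force: [0.1, -0.3, -3.0]
grip_width: 0.0171
```

```bash
cat > m.py <<'E'
from h import *
import sys
o=r.get_obs();p0=o["tcp_pos"];hz=p0[2]-.0304
print(o["clock"],p0,o["contact_force"],o["moment"],"hook z",hz)
B=R.from_rotvec(o["orientation"]).as_matrix();print("yaw",np.degrees(np.arctan2(B[1,1],B[0,1])),"tilt",B[:2,2])
t=np.radians(-5.1);ax=np.array([np.cos(t),np.sin(t)]);ay=np.array([-np.sin(t),np.cos(t)])
ims={}
for n in("wrist","side","scene"):
    im,d=r.grab_frame(n);ims[n]=im
    P=cloud(n,d,o).reshape(-1,3);q=P[:,:2]-p0[:2];Q=np.c_[q@ax,q@ay]*1000;z=P[:,2]
    near=abs(Q[:,0])<17
    def st(l,m,c=(2,98)):
        if m.sum()>5:print(n,l,m.sum(),np.percentile(Q[m],c,axis=0).round(1).tolist())
    st("rim",near&(z>.119)&(z<.129)&(abs(Q[:,1])>40)&(abs(Q[:,1])<100),(10,50,90))
    st("ears",near&(z>.136)&(z<.147)&(abs(Q[:,1])<32)&(abs(Q[:,1])>16.5))
    st("hook",near&(z>max(hz-.024,.149))&(z<hz+.006)&(abs(Q[:,1])<25))
    st("bask",(abs(Q[:,1])<70)&(Q[:,0]>5)&(Q[:,0]<100)&(z>hz-.07)&(z<hz-.05))
save(sys.argv[1],np.hstack([cv2.resize(ims["side"][150:300,180:330],(400,400)),cv2.resize(ims["wrist"][100:300,150:350],(400,400))]))
E
python3 m.py pre.png
```

```text
8.075 [0.50865077 0.19008122 0.20996475] [ 0.0515949  -0.30842068 -3.01235258] [-0.01016197  0.05311042 -0.03305237] hook z 0.17956474887013593
yaw -5.2025526320775715 tilt [0.00087532 0.00042205]
wrist rim 479 [[-2.5, 44.6], [-0.9, 72.5], [0.6, 94.7]]
wrist ears 138 [[-5.3, 18.7], [3.4, 25.6]]
wrist hook 302 [[-13.4, -2.9], [11.9, 13.4]]
wrist bask 1633 [[9.0, -45.8], [81.2, 43.3]]
side rim 162 [[-4.0, -84.9], [-2.5, 46.4], [0.4, 90.4]]
side ears 27 [[-6.8, -19.9], [2.3, 27.5]]
side hook 239 [[-13.7, -15.2], [10.1, 15.8]]
side bask 242 [[7.6, -44.7], [81.3, 45.0]]
scene rim 139 [[-2.9, -85.9], [0.3, -43.8], [2.4, 87.8]]
scene ears 32 [[-6.8, -23.5], [4.6, 26.9]]
scene hook 164 [[-10.0, -15.5], [13.2, 14.1]]
scene bask 292 [[8.8, -44.6], [82.4, 44.0]]
```

View pics/pre.png

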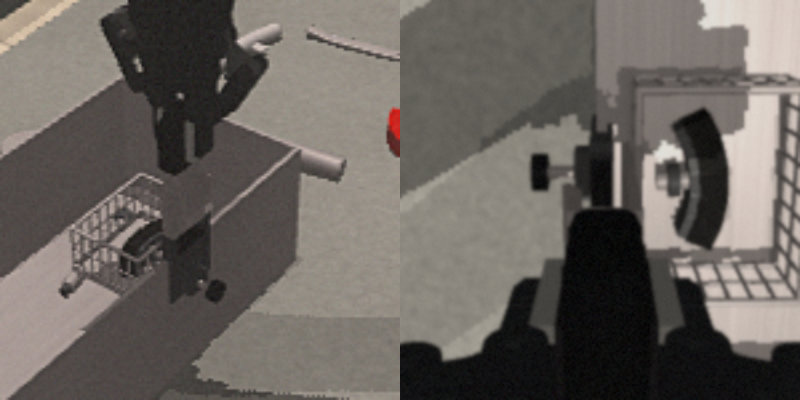

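The hook lies just above the saddle and aligned with it (side crop, ~(190,230)). The three views agree on about +1.9 mm along the wall and −1.2 mm across it. I'll correct for that and lower gently.

Request:
{"fn": "play_rows", "kwargs": {
  "deltas": [
    [10, [2.2, -1.4, 0], [0, 0, 0]],
    [10, [2.2, -1.4, 0], [0, 0, 0]],
    [10, [2.2, -1.4, 0], [0, 0, 0]],
    [10, [2.2, -1.4, 3], [0, 0, 0]],
    [10, [2.2, -1.4, 6], [0, 0, 0]],
    [10, [2.2, -1.4, 10], [0, 0, 0]],
    [10, [2.2, -1.4, 14], [0, 0, 0]],
    [10, [2.2, -1.4, 16], [0, 0, 0]]
  ]
}}

```text
clock: 9.22
tcp_pos: [0.5074, 0.1924, 0.1938]
orientation: [2.32, 2.118, 0.001]
contact_force: [0.1, -0.2, -3.1]
grip_width: 0.0174
```

Request:
{"fn": "play_rows", "kwargs": {
  "deltas": [
    [10, [0, 0, 3], [0, 0, 0]],
    [10, [0, 0, 6], [0, 0, 0]],
    [10, [0, 0, 9], [0, 0, 0]],
    [10, [0, 0, 12], [0, 0, 0]],
    [10, [0, 0, 13], [0, 0, 0]],
    [10, [0, 0, 13], [0, 0, 0]]
  ]
}}

```text
clock: 9.98
tcp_pos: [0.5074, 0.1924, 0.1807]
orientation: [2.32, 2.118, 0.001]
contact_force: [0.4, 1.5, -2.8]
grip_width: 0.0172
```

```bash
python3 m.py pre2.png
```

```text
9.975 [0.50739436 0.19235723 0.18074032] [ 0.43096302  1.47919463 -2.84285726] [-0.00371618  0.14426804 -0.03253199] hook z 0.15034032096139943
yaw -5.20273882385167 tilt [0.00073328 0.00032653]
wrist rim 593 [[-1.2, 46.6], [0.1, 71.4], [1.9, 94.6]]
wrist ears 173 [[-3.8, 16.6], [4.9, 23.5]]
wrist hook 129 [[-10.8, 4.5], [11.9, 13.4]]
wrist bask 1623 [[8.9, -45.9], [81.2, 43.3]]
side rim 162 [[-2.6, -85.8], [-1.2, 46.8], [1.6, 91.6]]
side ears 22 [[-5.2, 18.6], [4.0, 26.1]]
side hook 86 [[-11.8, -15.2], [10.9, 15.2]]
side bask 170 [[30.5, -44.7], [81.2, 45.3]]
scene rim 148 [[-1.2, -87.6], [1.6, -43.3], [3.4, 86.6]]
scene ears 36 [[-5.1, -25.0], [5.9, 24.7]]
scene hook 68 [[-5.8, -15.1], [13.7, 14.3]]
scene bask 306 [[9.5, -44.4], [82.0, 43.9]]
```

Centred to about 0.5 mm with no contact force. I'll lower into the mouth.

Request:
{"fn": "play_rows", "kwargs": {
  "deltas": [
    [10, [0.2, 0, 2], [0, 0, 0]],
    [10, [0.2, 0, 4], [0, 0, 0]],
    [10, [0.2, 0, 6], [0, 0, 0]],
    [10, [0.2, 0, 8], [0, 0, 0]],
    [10, [0.2, 0, 9], [0, 0, 0]],
    [10, [0.2, 0, 9], [0, 0, 0]]
  ]
}}

```text
clock: 10.88
tcp_pos: [0.5075, 0.1926, 0.1718]
orientation: [2.32, 2.118, 0.001]
contact_force: [0.1, 0.6, -2.6]
grip_width: 0.0175
```

Request:
{"fn": "play_rows", "kwargs": {
  "deltas": [
    [10, [0, 0, 2], [0, 0, 0]],
    [10, [0, 0, 4], [0, 0, 0]],
    [10, [0, 0, 6], [0, 0, 0]],
    [10, [0, 0, 7], [0, 0, 0]],
    [10, [0, 0, 8], [0, 0, 0]],
    [10, [0, 0, 8], [0, 0, 0]]
  ]
}}

```text
clock: 11.62
tcp_pos: [0.5074, 0.1926, 0.1637]
orientation: [2.32, 2.118, 0.001]
contact_force: [0.6, -0.0, -3.2]
grip_width: 0.0173
```

Request:
{"fn": "play_rows", "kwargs": {
  "deltas": [
    [10, [0, 0, 0.7], [0, 0, 0]],
    [10, [0, 0, 1.4], [0, 0, 0]],
    [10, [0, 0, 1.8], [0, 0, 0]],
    [10, [0, 0, 1.8], [0, 0, 0]]
  ]
}}

```text
clock: 12.12
tcp_pos: [0.5074, 0.1926, 0.1619]
orientation: [2.32, 2.118, 0.001]
contact_force: [0.5, 0.4, -2.7]
grip_width: 0.0173
```

Request:
{"fn": "play_rows", "kwargs": {
  "deltas": [
    [10, [0, 0, 0.5], [0, 0, 0]],
    [10, [0, 0, 0.8], [0, 0, 0]],
    [10, [0, 0, 0.8], [0, 0, 0]]
  ]
}}

```text
clock: 12.5
tcp_pos: [0.5074, 0.1926, 0.1611]
orientation: [2.32, 2.118, 0.001]
contact_force: [0.0, -0.1, -3.3]
grip_width: 0.0171
```

Request:
{"fn": "play_rows", "kwargs": {
  "deltas": [
    [10, [0, 0, 0.5], [0, 0, 0]],
    [10, [0, 0, 0.8], [0, 0, 0]],
    [10, [0, 0, 0.8], [0, 0, 0]]
  ]
}}

```text
clock: 12.88
tcp_pos: [0.5075, 0.1926, 0.161]
orientation: [2.32, 2.118, 0.002]
contact_force: [-2.8, -1.8, 5.4]
grip_width: 0.0174
```

Request:
{"fn": "play_rows", "kwargs": {
  "deltas": [
    [10, [0, 0, 0.4], [0, 0, 0]],
    [10, [0, 0, 0.7], [0, 0, 0]],
    [10, [0, 0, 0.7], [0, 0, 0]]
  ]
}}

```text
clock: 13.25
tcp_pos: [0.5075, 0.1927, 0.161]
orientation: [2.32, 2.118, 0.002]
contact_force: [-4.2, -1.4, 7.8]
grip_width: 0.0172
```

Contact came at the expected home height (TCP 0.161, hook ≈0.131), the load is off the arm, and the push was only 8 N. I'll ease off and open slowly.

Request:
{"fn": "play_rows", "kwargs": {
  "deltas": [
    [10, [0, 0, -0.3], [0, 0, 0]],
    [17.5, [0, 0, -0.3], [0, 0, 0]],
    [19, [0, 0, -0.3], [0, 0, 0]],
    [21, [0, 0, -0.3], [0, 0, 0]],
    [24, [0, 0, -0.3], [0, 0, 0]],
    [28, [0, 0, -0.3], [0, 0, 0]],
    [34, [0, 0, -0.3], [0, 0, 0]],
    [40, [0, 0, -0.3], [0, 0, 0]]
  ],
  "squeeze": 20
}}

```text
clock: 14.25
tcp_pos: [0.5075, 0.1927, 0.1613]
orientation: [2.32, 2.118, 0.002]
contact_force: [0.8, -0.3, -0.3]
grip_width: 0.04
```

```bash
python3 m.py rel.png
```

```text
14.25 [0.50754849 0.19268329 0.16127177] [ 0.83533722 -0.30337429 -0.30023327] [ 0.03258975  0.02266346 -0.03265195] hook z 0.1308717715048329
yaw -5.207187414274467 tilt [0.00130292 0.00046217]
wrist rim 741 [[-1.1, 45.8], [0.2, 72.3], [1.9, 94.8]]
wrist ears 205 [[-3.8, 17.1], [4.6, 23.2]]
wrist bask 1417 [[8.1, -45.6], [78.0, 43.2]]
side rim 166 [[-2.9, -84.8], [-1.4, 49.9], [1.4, 89.6]]
side ears 21 [[-4.8, 19.2], [2.9, 25.0]]
side bask 144 [[41.8, -44.5], [77.7, 45.0]]
scene rim 140 [[-1.1, -85.4], [1.4, -41.1], [3.4, 89.9]]
scene ears 28 [[-5.9, -25.6], [6.0, 23.7]]
scene bask 276 [[6.3, -44.9], [78.4, 44.1]]
```

View pics/rel.png

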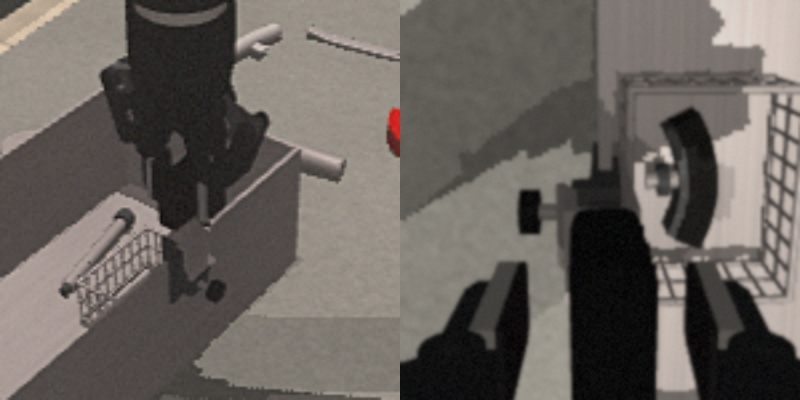

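The hook sits in the saddle, the fingers are clear of the grip on both sides and the shoe is in the basket (~(690,180)). I'll retreat straight up.

Request:
{"fn": "play_rows", "kwargs": {
  "deltas": [
    [50, [0, 0, 0], [0, 0, 0]],
    [55, [0, 0, -4], [0, 0, 0]],
    [55, [0, 0, -14], [0, 0, 0]],
    [55, [0, 0, -30], [0, 0, 0]],
    [55, [0, 0, -55], [0, 0, 0]],
    [55, [0, 0, -85], [0, 0, 0]],
    [55, [0, 0, -115], [0, 0, 0]],
    [55, [0, 0, -130], [0, 0, 0]]
  ]
}}

```text
clock: 15.4
tcp_pos: [0.5081, 0.193, 0.2941]
orientation: [2.319, 2.117, 0.007]
contact_force: [-0.6, 0.5, -0.2]
grip_width: 0.0549
```

Request:
{"fn": "play_rows", "kwargs": {
  "deltas": [
    [55, [-40, 20, 0], [0, 0, 0]],
    [55, [-80, 40, 0], [0, 0, 0]],
    [55, [-120, 60, 0], [0, 0, 0]],
    [55, [-140, 60, 0], [0, 0, 0]],
    [55, [-140, 60, 0], [0, 0, 0]]
  ]
}}

```text
clock: 16.02
tcp_pos: [0.5546, 0.0469, 0.2939]
orientation: [2.322, 2.114, 0.006]
contact_force: [0.7, 0.6, 0.6]
grip_width: 0.055
```

Run:
```python
from h import *
o=r.get_obs();print(o["clock"],o["contact_force"])
S=r.grab_frame("side");G=r.grab_frame("scene")
t=np.radians(-5.1);ax=np.array([np.cos(t),np.sin(t)]);ay=np.array([-np.sin(t),np.cos(t)])
for n,X in(("side",S),("scene",G)):
    P=cloud(n,X[1]).reshape(-1,3);q=P[:,:2]-[.5075,.1927];Q=np.c_[q@ax,q@ay]*1000;z=P[:,2]
    m=(abs(Q[:,0])<25)&(abs(Q[:,1])<30)&(z>.165)&(z<.22);print(n,"grip",m.sum(),"top",np.percentile(z[m],98),np.percentile(Q[m],[2,98],axis=0).round(1).tolist())
    m=(abs(Q[:,0])<17)&(abs(Q[:,1])<34)&(abs(Q[:,1])>16.5)&(z>.136)&(z<.147);print("  ears",np.percentile(Q[m],[2,98],axis=0).round(1).tolist())
save("fin.png",np.hstack([cv2.resize(S[0][140:290,180:330],(400,400),interpolation=2),cv2.resize(G[0][100:240,260:400],(400,400),interpolation=2)]))
```

```text
16.025 [0.68206577 0.62511475 0.64578391]
side grip 375 top 0.19830673694862141 [[-9.3, -20.7], [8.5, 23.2]]
  ears [[-5.0, -24.6], [2.3, 25.2]]
scene grip 300 top 0.19865551965060232 [[-4.8, -23.1], [12.5, 20.9]]
  ears [[-4.4, -25.7], [5.7, 24.0]]
```

View pics/fin.png

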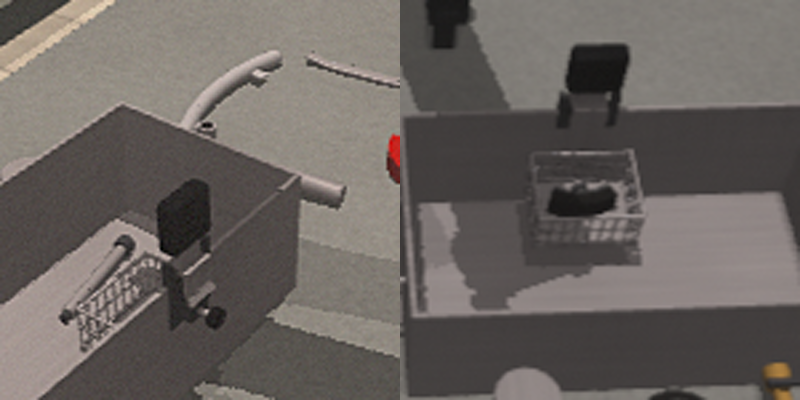

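The basket hangs home between the ears and the shoe is in it (scene crop ~(582,198)). The grip top is at 0.198 m against 0.197 m expected, and the saddle hasn't moved.

```bash
python3 -c "
from bench import r
print(r.hand_in())"
```

```text
the job is handed in; nothing more can be done
None
```

The basket, with the black shoe in it, now hangs inside the tank with its hook in the saddle on the near wall, and the job is handed in at about 16 s of the 58 s. I pinched it by its grip, carried it over the tank, centred the hook over the saddle from three camera views and lowered it in small steps. I then let go and backed the arm away.

- **Seating:** the hook touched down at the expected home height, with at most about 8 N of push. The released grip top measured 0.198 m, against 0.197 m expected.
- **Saddle:** its ears measured at the same place before and after, within 1–2 mm.
- **Basket:** it swung in about 3 mm at its far side when let go and now hangs at a slight tilt.
- **Release:** the force reading was near zero, with the robot touching nothing.
- **Disagreements:** the cameras differed by 1–2 mm on absolute positions, within calibration, so I used offsets measured within each camera. No check failed.

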